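# Set the lever valves of a vacuum filtration manifold for two funnels

### The arm

A 6-joint arm with a two-finger parallel gripper is mounted at the origin on the work surface. World frame = base frame: x ahead of the robot, y to its left, z up, the work surface at z = 0. Lengths are in m, angles in rad, forces in N, time in s.
With the tool pointing down it reaches from about 0.375 to 0.975 m from the base axis. Payload 3.8 kg.
Tool frame: the origin (TCP) lies midway between the tips of the shut fingers; the grasp point (between the pads) lies 19 mm behind it; z points along the fingers, y is the line along which they close (so a half turn about z gives the same grasp; the last joint's range is limited). The gripper opens to 85 mm and grips with 20 to 120 N. Pads are 22 mm wide; open, the fingers measure 114 mm over their backs; the gripper's body (76 mm by 85 mm) begins 54 mm behind the grasp point. The pads swing forward as they close: fully open they stand 13 mm farther back than shut.
Start: joints at [-1.216, 0.264, 1.604, -0, 1.274, -0.037], TCP at [0.258, -0.624, 0.231] pointing down, gripper open.
Joint ranges: [-2.63, 2.63], [-0.94, 2.18], [0.31, 2.57], [-1.31, 4.45], [0, 2.66], [-2.55, 2.55]. Speed limits (rad/s): [2.57, 2.57, 3.14, 3.14, 3.14, 3.14].

### API

Orientations are given as a rotation vector (axis times angle).
In Python, from workcell import bot, imaging gives the robot as it stands.
- The arm moves only by the tool step_arm, never from a script. Its argument "series" is a list of rows, each an object of numbers: "grip": the closure, from -1 (fully open) to 1 (shut); "x", "y", "z": the shift along the tool's x, y, z normalised to -1 to 1, where 1 is 500 mm; "ax", "ay", "az": the turn, a rotation vector about the tool's x, y, z normalised to -1 to 1, where 1 is 30 degrees. A call has 1 to 12 rows; each row is the pose to reach, as a shift and turn from the pose commanded when the call began, along the tool's axes at that moment; what a row does not reach only later rows make up. A row lasts 1/10 s, in which the tool goes at most 50 mm and 8.59 degrees, less where a joint would pass 70% of its speed; a pose out of reach is approached as far as the arm can. A call with a number of a shift or a turn outside -1 to 1 is refused whole. A call with a gripper value outside its range is refused whole. The fingers move at their own pace and stop on an object; "force" is the grip in N (left out, the last holds). Time passes only in rows, so rows that repeat a pose let the fingers close. It gives the time, the measured TCP pose, the force, the opening and the grip force at its end, in the units of the state.
- bot.read_state(): the state, without advancing time (a new reading comes with each control period).
- imaging.read_camera(name): name is "scene" or "top" or "wrist"; returns a dict with "img" (480x640x3 uint8, red, green, blue), "fx", "fy", "cx", "cy" (pixels), "k1" (the pictures are not rectified: a ray, as slopes to the right and down, at radius r is drawn at 1 + k1 r^2 times it, then the intrinsics apply), "R" (3x3) and "t" (3): a world point X has camera coordinates R X + t. Camera axes: x right, y down, z forward; pixel columns grow to the right and rows downward; lengths in m; the calibration is good to about 2 mm. A picture is of the moment at which its call begins. There is no depth.
- bot.finish_job(): hands the job in; it is judged then, once.
The state is a dict: "time": time; "q": joint angles; "joint_vel": joint speeds; "joint_torque": joint torques, N m; "tool_pos": TCP position; "tcp_rot": TCP orientation; "wrist_force": force on the tool from outside, world axes, zero at the start; "torque": the same for the moment, N m; "width": opening from 0.0 (shut) to 1.0 (fully open); "grip_force": force on a finger pad.
Only numpy, scipy, OpenCV 4.12 (cv2) and the standard library are available. Lean on these libraries where they do the work, as an engineer would, in place of code of your own. Each camera call takes 0.05 s, during which the arm holds its last target. There are 200 camera calls.

### The job

Get the three-place filtration manifold ready for the vacuum pump: pushing the white levers with one fingertip, fully open the valve of each station that carries a tall funnel (lever in line with its pipe, pointing away from the funnel) and fully shut the valve of the station that has only the low dust cap (lever square across its pipe). Push each lever home to its stop, but do not pinch it or force it against the stop. Leave the funnels, the cap and everything else on the bench in place.

Things in the scene. Friction and masses are not known exactly. Their poses are not given: they have to be found in the camera images.
- valve_left (a joint): left station's lever valve (as seen from the robot), rad: 0 fully open, lever in line with its pipe, pointing from the stem to the header; 1.571 fully shut, lever square across, pointing to manifold +y. Stops at both ends, no spring, friction 0.22 N m (4 N near its end), stays where left. From its stem the lever points along (-cos q, sin q) in manifold x, y
- valve_middle (a joint): middle station's lever valve (as seen from the robot), rad: 0 fully open, lever in line with its pipe, pointing from the stem to the header; 1.571 fully shut, lever square across, pointing to manifold +y. Stops at both ends, no spring, friction 0.22 N m (4 N near its end), stays where left. From its stem the lever points along (-cos q, sin q) in manifold x, y
- valve_right (a joint): right station's lever valve (as seen from the robot), rad: 0 fully open, lever in line with its pipe, pointing from the stem to the header; 1.571 fully shut, lever square across, pointing to manifold +y. Stops at both ends, no spring, friction 0.22 N m (4 N near its end), stays where left. From its stem the lever points along (-cos q, sin q) in manifold x, y
- stem_left (a point): fixed point on the upright turning axis of the left valve, at the mid-height of its lever, 102 mm above the bench; axes are those of the manifold
- stem_middle (a point): fixed point on the upright turning axis of the middle valve, at the mid-height of its lever, 102 mm above the bench; axes are those of the manifold
- stem_right (a point): fixed point on the upright turning axis of the right valve, at the mid-height of its lever, 102 mm above the bench; axes are those of the manifold
- lever_left (a point): point on the centre line of the left lever, 65 mm from its turning axis, at mid-height. The lever is a white nylon bar from the axis to 81 mm out, 14 mm wide (18 mm at its round end), 10 mm thick, 97 to 107 mm above the bench; below it only header tube, pipe and valve body (tops 73 to 74 mm up) and, within 13 mm of the axis, its own hub
- lever_middle (a point): point on the centre line of the middle lever, 65 mm from its turning axis, at mid-height. The lever is a white nylon bar from the axis to 81 mm out, 14 mm wide (18 mm at its round end), 10 mm thick, 97 to 107 mm above the bench; below it only header tube, pipe and valve body (tops 73 to 74 mm up) and, within 13 mm of the axis, its own hub
- lever_right (a point): point on the centre line of the right lever, 65 mm from its turning axis, at mid-height. The lever is a white nylon bar from the axis to 81 mm out, 14 mm wide (18 mm at its round end), 10 mm thick, 97 to 107 mm above the bench; below it only header tube, pipe and valve body (tops 73 to 74 mm up) and, within 13 mm of the axis, its own hub
- head_left (a point): centre of the top face of the left station's filter head, a fixed steel cone and disc 62 mm across, 105 mm above the bench, 140 mm beyond that station's stem along manifold +x
- head_middle (a point): centre of the top face of the middle station's filter head, a fixed steel cone and disc 62 mm across, 105 mm above the bench, 140 mm beyond that station's stem along manifold +x
- head_right (a point): centre of the top face of the right station's filter head, a fixed steel cone and disc 62 mm across, 105 mm above the bench, 140 mm beyond that station's stem along manifold +x
- manifold: stainless vacuum filtration manifold fixed on the bench; origin on the bench under the middle stem; +x from valves to heads (away from the robot), +y left along the header. Header tube 38 mm thick, 420 mm long, at x = -75 mm, top 74 mm up (end collars 77 mm, outlet barb at the right end); three 16 mm pipes 140 mm apart run from it in +x through the valves (x = 0) to the heads (x = 140 mm)
- funnel_a_center (a point): centre (half-way up) of a loose stainless filter funnel standing upright on one of the heads: open cup 120 mm high, 74 mm wide above, 58 mm at the foot
- funnel_b_center (a point): centre of the second such funnel, standing on another head
- dust_cap_center (a point): centre of the loose grey plastic dust cap that lies on the head of the station without a funnel: low round cap 66 mm wide, 22 mm high
- vial: small amber vial with black lid, 28 mm wide, 62 mm high, standing behind the valves between two heads; origin at its foot
- forceps: steel forceps about 125 mm long, lying on the bench in front of the header; origin near the middle, x along them
- petri_dishes: stack of three closed dishes, 90 mm wide, 42 mm high, at the right of the manifold; origin at its foot
- wash_bottle: white wash bottle, 66 mm wide, 180 mm high with its bent spout, at the left of the manifold; origin at its foot
- tip_box: closed pipette tip box 118 x 82 x 68 mm on the right of the bench; origin at its foot
- tube_rack: blue tube rack 100 x 200 mm, 78 mm high with its tubes, on the left of the bench; origin at its foot
- marker: black marker pen 135 mm long, 15 mm thick, lying at the right front; origin near the middle, x along it
There are look-alikes about, which are no part of the job. Leave any turquoise look-alike of the part that bears funnel_b_center alone.

How it is judged:
By the outcome, as a careful person would: the job done as asked, in the order asked, and still so for the second after the job is handed in, with the robot touching nothing.
It also fails if it takes over 51 s, if anything falls off the work surface, if the arm or the gripper's body presses on something with over 40 N, if the wrist force passes 120 N, or if a joint passes its speed limit or range.

## Working session

There is one attempt and no reset: what is moved stays moved. The work goes in short steps, Python scripts to look and compute and a tool call to move; the robot and the scene stay as the last step left them, time stands still between calls to the robot, and variables do not carry over. Pictures are saved under pics/ and viewed, at most 10 in all, crops included, and the job is handed in when it is done.

Besides the shell and the picture viewer there is one more tool, called after "Emit:" by a JSON object that holds its "fn" and its "kwargs". step_arm: Moves the arm, as the interface text tells. Scaled input: -1 to 1 covers 500 mm each way for a shift and 30 degrees each way for a turn. Its arguments: {"type":"object","properties":{"series":{"type":"array","items":{"type":"object","properties":{"grip":{"type":"number"},"x":{"type":"number","minimum":-1,"maximum":1},"y":{"type":"number","minimum":-1,"maximum":1},"z":{"type":"number","minimum":-1,"maximum":1},"ax":{"type":"number","minimum":-1,"maximum":1},"ay":{"type":"number","minimum":-1,"maximum":1},"az":{"type":"number","minimum":-1,"maximum":1}}}},"force":{"type":"number"}},"required":["series"]}

```bash
mkdir -p pics; cat > h.py <<'E'
import numpy as np, cv2
from workcell import bot, imaging
def cam(n):
    c=imaging.read_camera(n); return c
def save(c,f): cv2.imwrite('pics/'+f,c['img'][:,:,::-1])
def ray(c,u,v):
    xd,yd=(u-c['cx'])/c['fx'],(v-c['cy'])/c['fy']
    x,y=xd,yd
    for _ in range(20):
        s=1+c['k1']*(x*x+y*y); x,y=xd/s,yd/s
    R=np.array(c['R']);t=np.array(c['t'])
    return -R.T@t, R.T@np.array([x,y,1.])
def onz(c,u,v,z):
    o,d=ray(c,u,v); return o+d*(z-o[2])/d[2]
def proj(c,X):
    p=np.array(c['R'])@np.array(X)+np.array(c['t']); x,y=p[0]/p[2],p[1]/p[2]; s=1+c['k1']*(x*x+y*y)
    return c['fx']*x*s+c['cx'],c['fy']*y*s+c['cy']
E
python3 - <<'E'
from h import *
import pickle
for n in('top','scene'):
    c=cam(n); save(c,n+'0.png'); pickle.dump(c,open(n+'0.pkl','wb')); o=ray(c,320,240); print(n,o)
s=bot.read_state(); print(s['time'],s['tool_pos'],s['tcp_rot'],s['width'])
E
```

```text
top (array([0.38252892, 0.01674208, 1.63678296]), array([ 0.10096072, -0.02996257, -0.99451556]))
scene (array([1.47225706, 0.31747571, 1.03537898]), array([-0.67723387, -0.24495886, -0.69380768]))
0.1 [ 0.25754636 -0.62320725  0.23006186] [-3.07949126e+00 -6.11161681e-01  4.50470854e-04] 1.0028939615743542
```

View pics/top0.png

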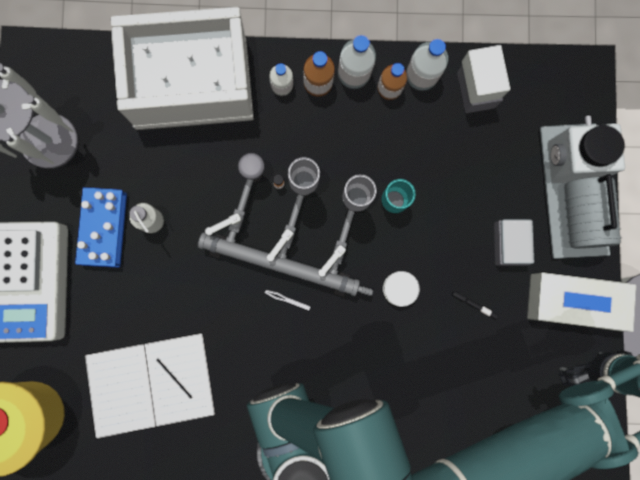

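View pics/scene0.png

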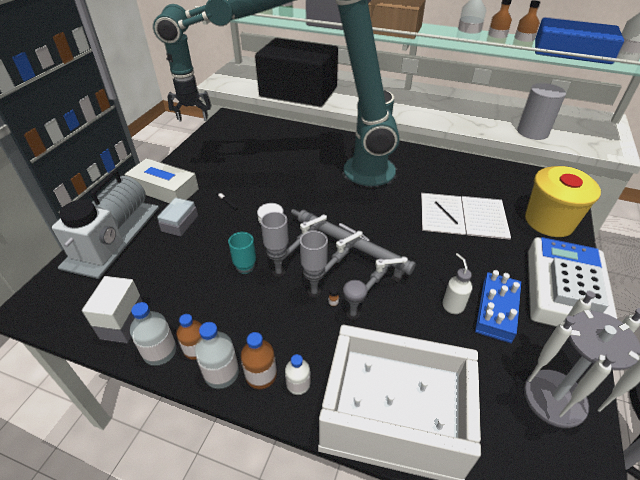

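The top view shows the dust cap at (250,165) on the left station, and funnels at (303,176) and (359,193) on the middle and right. The turquoise cup at (398,195) stands on the bench and is a look-alike. White lever candidates are at (222,225), (281,244) and (332,262); the white dish (401,289) and wash bottle (147,218) are not levers.

```bash
python3 - <<'E'
from h import *
import pickle
c=pickle.load(open('top0.pkl','rb')); im=c['img']
x0,y0,x1,y1=190,140,390,300
cv2.imwrite('pics/crop1.png',cv2.resize(im[y0:y1,x0:x1,::-1],None,fx=4,fy=4,interpolation=cv2.INTER_CUBIC)[:600])
m=(im.min(2)>165).astype(np.uint8)
m[:200]=0; m[:, :190]=0; m[:,380:]=0; m[290:]=0
n,l,st,ce=cv2.connectedComponentsWithStats(m)
for i in range(1,n):
    if st[i,4]<40: continue
    ys,xs=np.where(l==i); P=np.array([onz(c,u,v,.107)[:2] for u,v in zip(xs,ys)])
    mu=P.mean(0); w,V=np.linalg.eigh(np.cov((P-mu).T)); d=V[:,1]; a=(P-mu)@d
    print(st[i],ce[i],'c',mu.round(3),'ends',(mu+d*a.min()).round(3),(mu+d*a.max()).round(3),'len',np.ptp(a).round(3))
for n,p in dict(hl=(205,242),hr=(352,286)).items(): print(n,onz(c,*p,.06)[:2].round(3))
for n,p,z in (('cap',(250,165),.127),('fm',(304,174),.225),('fr',(360,191),.225)): print(n,onz(c,*p,z)[:2].round(3))
E
```

```text
[206 214  34  21 223] [223.25112108 223.70852018] c [0.574 0.217] ends [0.594 0.178] [0.551 0.26 ] len 0.093
[266 229  27  32 228] [279.25       244.56140351] c [0.524 0.074] ends [0.561 0.047] [0.483 0.102] len 0.095
[318 245  27  31 222] [331.73873874 259.87387387] c [ 0.488 -0.06 ] ends [ 0.522 -0.087] [ 0.449 -0.029] len 0.094
hl [0.531 0.268]
hr [ 0.424 -0.116]
cap [0.722 0.152]
fm [0.682 0.015]
fr [ 0.645 -0.118]
```

View pics/crop1.png

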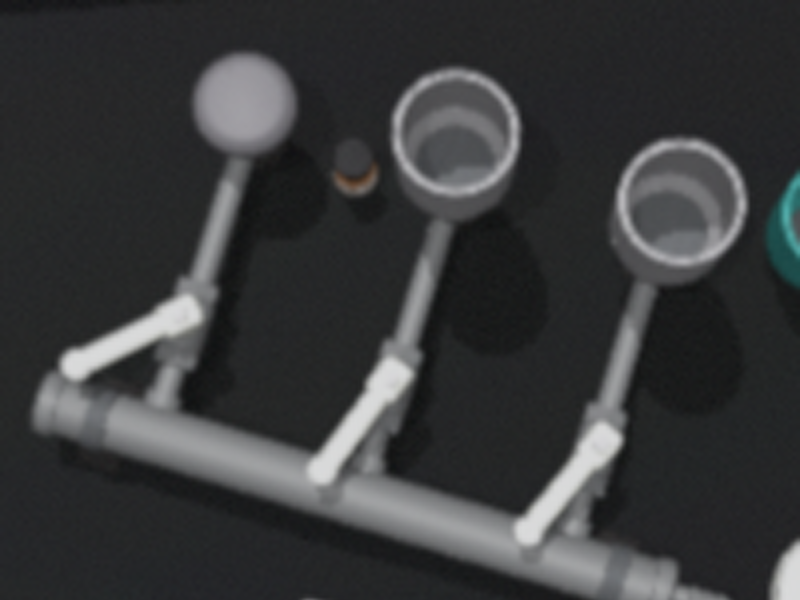

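```bash
cat >> h.py <<'E'
from scipy.spatial.transform import Rotation as Ro
S=np.array([.548,.055]); yaw=-.278
ex=np.array([np.cos(yaw),np.sin(yaw)]); ey=np.array([-ex[1],ex[0]])
def M(x,y): return S+x*ex+y*ey
def go(*tg):
    s=bot.read_state(); R=Ro.from_rotvec(s['tcp_rot']); p=np.array(s['tool_pos'])
    print('t',round(s['time'],2),'M',(ex@(p[:2]-S)).round(4),(ey@(p[:2]-S)).round(4),p[2].round(4),'F',np.round(s['wrist_force'],1))
    Rt=Ro.from_matrix(np.array([[ex[0],ex[1],0],[ex[1],-ex[0],0],[0,0,-1]]).T)
    print('turn/30',(np.degrees((R.inv()*Rt).as_rotvec())/30).round(3))
    for x,y,z in tg: 
        w=np.r_[M(x,y),z]; print((x,y,z),w.round(3),'shift/.5',(R.inv().apply(w-p)/.5).round(3))
E
python3 - <<'E'
from h import *
go((-.055,-.075,.23),(-.055,-.075,.15))
E
```

```text
t 0.1 M -0.0932 -0.7319 0.2301 F [-1.  -0.2  0.7]
turn/30 [-4.000e-03  1.000e-03  1.279e+00]
(-0.055, -0.075, 0.23) [ 0.475 -0.002  0.23 ] shift/.5 [ 0.876 -0.982  0.002]
(-0.055, -0.075, 0.15) [ 0.475 -0.002  0.15 ] shift/.5 [ 0.875 -0.982  0.162]
```

Emit:
{"fn": "step_arm", "kwargs": {"series": [{"x":0.876,"y":-0.982,"z":0,"az":1,"grip":1},{"x":0.876,"y":-0.982,"z":0,"az":1,"grip":1},{"x":0.876,"y":-0.982,"z":0,"az":1,"grip":1},{"x":0.876,"y":-0.982,"z":0,"az":1,"grip":1},{"x":0.876,"y":-0.982,"z":0,"az":1,"grip":1},{"x":0.876,"y":-0.982,"z":0,"az":1,"grip":1},{"x":0.876,"y":-0.982,"z":0,"az":1,"grip":1},{"x":0.876,"y":-0.982,"z":0,"az":1,"grip":1},{"x":0.876,"y":-0.982,"z":0,"az":1,"grip":1},{"x":0.876,"y":-0.982,"z":0,"az":1,"grip":1},{"x":0.876,"y":-0.982,"z":0,"az":1,"grip":1},{"x":0.876,"y":-0.982,"z":0,"az":1,"grip":1}]}}

```text
validation failed for argument at $.se...
```

```bash
python3 - <<'E'
from h import *
go((-.055,-.075,.23),(-.055,-.075,.15))
E
```

```text
t 0.1 M -0.0932 -0.7319 0.2301 F [-1.  -0.2  0.7]
turn/30 [-4.000e-03  1.000e-03  1.279e+00]
(-0.055, -0.075, 0.23) [ 0.475 -0.002  0.23 ] shift/.5 [ 0.876 -0.982  0.002]
(-0.055, -0.075, 0.15) [ 0.475 -0.002  0.15 ] shift/.5 [ 0.875 -0.982  0.162]
```

Emit:
{"fn": "step_arm", "kwargs": {"series": [{"x":0.876,"y":-0.982,"z":0.0,"ax":0.0,"ay":0.0,"az":0.99,"grip":1.0}], "force": 20}}

```text
time: 0.2
tool_pos: [0.2727, -0.5798, 0.2296]
tcp_rot: [3.119, 0.369, -0.002]
wrist_force: [0.9, 1.1, 0.6]
width: 0.857
grip_force: 0.0
```

```bash
python3 - <<'E'
from h import *
go((-.055,-.075,.23))
E
```

```text
t 0.2 M -0.0906 -0.686 0.2296 F [0.9 1.1 0.6]
turn/30 [0.002 0.002 0.981]
(-0.055, -0.075, 0.23) [ 0.475 -0.002  0.23 ] shift/.5 [ 0.662 -1.029 -0.002]
```

Emit:
{"fn": "step_arm", "kwargs": {"series": [{"x":0.65,"y":-0.99,"z":0.0,"ax":0.0,"ay":0.0,"az":0.98,"grip":1.0},{"x":0.65,"y":-0.99,"z":0.0,"ax":0.0,"ay":0.0,"az":0.98,"grip":1.0},{"x":0.65,"y":-0.99,"z":0.0,"ax":0.0,"ay":0.0,"az":0.98,"grip":1.0},{"x":0.65,"y":-0.99,"z":0.0,"ax":0.0,"ay":0.0,"az":0.98,"grip":1.0},{"x":0.65,"y":-0.99,"z":0.0,"ax":0.0,"ay":0.0,"az":0.98,"grip":1.0},{"x":0.65,"y":-0.99,"z":0.0,"ax":0.0,"ay":0.0,"az":0.98,"grip":1.0},{"x":0.65,"y":-0.99,"z":0.0,"ax":0.0,"ay":0.0,"az":0.98,"grip":1.0},{"x":0.65,"y":-0.99,"z":0.0,"ax":0.0,"ay":0.0,"az":0.98,"grip":1.0},{"x":0.65,"y":-0.99,"z":0.0,"ax":0.0,"ay":0.0,"az":0.98,"grip":1.0},{"x":0.65,"y":-0.99,"z":0.0,"ax":0.0,"ay":0.0,"az":0.98,"grip":1.0},{"x":0.65,"y":-0.99,"z":0.0,"ax":0.0,"ay":0.0,"az":0.98,"grip":1.0},{"x":0.65,"y":-0.99,"z":0.0,"ax":0.0,"ay":0.0,"az":0.98,"grip":1.0}], "force": 20}}

```text
time: 1.4
tool_pos: [0.4713, -0.0157, 0.2311]
tcp_rot: [-3.113, 0.423, 0.0]
wrist_force: [0.2, -1.3, 0.6]
width: -0.006
grip_force: 0.0
```

```bash
python3 - <<'E'
from h import *
go((-.055,-.075,.23),(-.055,-.075,.09))
c=cam('wrist'); save(c,'w1.png'); import pickle; pickle.dump(c,open('w1.pkl','wb'))
for k in (1,0,-1):
  print(proj(c,np.r_[M(0,.14*k),.107]), proj(c,np.r_[M(-.055,.14*k+.065),.09]))
E
```

```text
t 1.4 M -0.0543 -0.089 0.2311 F [ 0.2 -1.3  0.6]
turn/30 [-0.001  0.     0.015]
(-0.055, -0.075, 0.23) [ 0.475 -0.002  0.23 ] shift/.5 [-0.001 -0.028  0.002]
(-0.055, -0.075, 0.09) [ 0.475 -0.002  0.09 ] shift/.5 [-0.001 -0.028  0.282]
(np.float64(16.056215534619128), np.float64(166.09567230410613)) (np.float64(-25.436711910638678), np.float64(231.1562410452309))
(np.float64(197.9998346287474), np.float64(165.0465650005861)) (np.float64(131.4897466746017), np.float64(232.1476944537494))
(np.float64(390.8398042260502), np.float64(166.58390308604578)) (np.float64(302.1482179249906), np.float64(233.55073923036068))
```

View pics/w1.png

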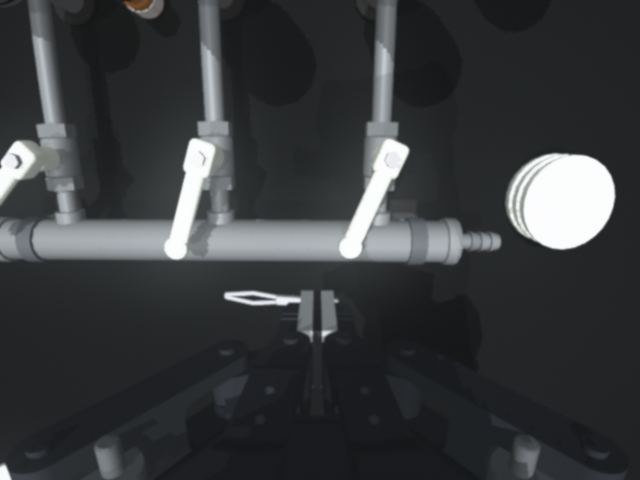

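The wrist view shows the lever stems at (13,160), (201,158) and (393,158), within about 5 mm of prediction. The right lever's end is at (350,245) and the finger path is clear on its left. Next I descend beside the right lever.

Emit:
{"fn": "step_arm", "kwargs": {"series": [{"x":0.0,"y":-0.028,"z":0.1,"ax":0.0,"ay":0.0,"az":0.01,"grip":1.0},{"x":0.0,"y":-0.028,"z":0.2,"ax":0.0,"ay":0.0,"az":0.01,"grip":1.0},{"x":0.0,"y":-0.028,"z":0.282,"ax":0.0,"ay":0.0,"az":0.01,"grip":1.0},{"x":0.0,"y":-0.028,"z":0.282,"ax":0.0,"ay":0.0,"az":0.01,"grip":1.0},{"x":0.0,"y":-0.028,"z":0.282,"ax":0.0,"ay":0.0,"az":0.01,"grip":1.0}], "force": 20}}

```text
time: 1.95
tool_pos: [0.4742, -0.0049, 0.09]
tcp_rot: [3.111, -0.433, -0.004]
wrist_force: [0.1, -0.2, 1.1]
width: -0.002
grip_force: 0.0
```

```bash
python3 - <<'E'
from h import *
go((-.055,-.14+.036,.09),(-.055,-.14+.0215,.09))
E
```

```text
t 1.95 M -0.0545 -0.0778 0.09 F [ 0.1 -0.2  1.1]
turn/30 [0.001 0.005 0.002]
(-0.055, -0.10400000000000001, 0.09) [ 0.467 -0.03   0.09 ] shift/.5 [-0.001  0.052  0.   ]
(-0.055, -0.11850000000000002, 0.09) [ 0.463 -0.044  0.09 ] shift/.5 [-0.001  0.081  0.   ]
```

Emit:
{"fn": "step_arm", "kwargs": {"series": [{"x":0.0,"y":0.015,"z":0.0,"ax":0.0,"ay":0.0,"az":0.0,"grip":1.0},{"x":0.0,"y":0.03,"z":0.0,"ax":0.0,"ay":0.0,"az":0.0,"grip":1.0},{"x":0.0,"y":0.04,"z":0.0,"ax":0.0,"ay":0.0,"az":0.0,"grip":1.0},{"x":0.0,"y":0.05,"z":0.0,"ax":0.0,"ay":0.0,"az":0.0,"grip":1.0},{"x":0.0,"y":0.06,"z":0.0,"ax":0.0,"ay":0.0,"az":0.0,"grip":1.0},{"x":0.0,"y":0.066,"z":0.0,"ax":0.0,"ay":0.0,"az":0.0,"grip":1.0},{"x":0.0,"y":0.066,"z":0.0,"ax":0.0,"ay":0.0,"az":0.0,"grip":1.0}], "force": 20}}

```text
time: 2.65
tool_pos: [0.4661, -0.037, 0.0905]
tcp_rot: [3.111, -0.434, 0.001]
wrist_force: [0.5, 1.9, 1.8]
width: 0.001
grip_force: 1.0
```

```bash
python3 - <<'E'
from h import *
go()
c=cam('wrist'); save(c,'w2.png')
E
```

```text
t 2.65 M -0.0536 -0.1109 0.0905 F [0.5 1.9 1.8]
turn/30 [ 0.    -0.001  0.002]
```

View pics/w2.png

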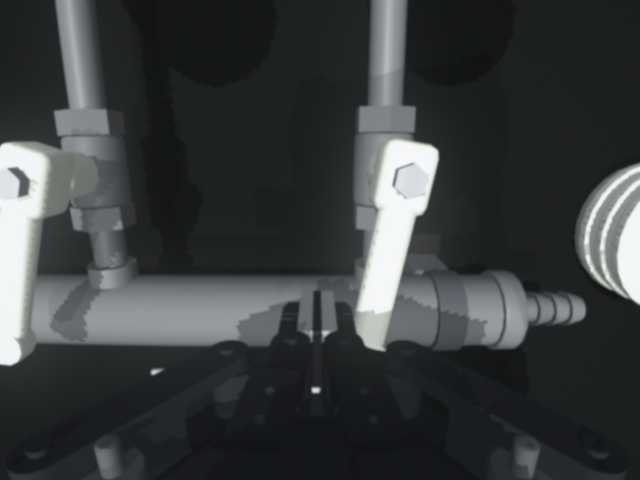

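The right lever runs from its stem at (410,180) to its end near (370,335), still about 0.25 rad off. The finger is just touching it, so I keep pushing.

Emit:
{"fn": "step_arm", "kwargs": {"series": [{"x":0.0,"y":0.006,"z":0.0,"ax":0.0,"ay":0.0,"az":0.0,"grip":1.0},{"x":0.0,"y":0.012,"z":0.0,"ax":0.0,"ay":0.0,"az":0.0,"grip":1.0},{"x":0.0,"y":0.016,"z":0.0,"ax":0.0,"ay":0.0,"az":0.0,"grip":1.0},{"x":0.0,"y":0.016,"z":0.0,"ax":0.0,"ay":0.0,"az":0.0,"grip":1.0}], "force": 20}}

```text
time: 3.1
tool_pos: [0.4633, -0.0443, 0.0899]
tcp_rot: [3.111, -0.433, -0.002]
wrist_force: [-1.0, 2.4, 1.2]
width: 0.001
grip_force: 1.4
```

Emit:
{"fn": "step_arm", "kwargs": {"series": [{"x":0.0,"y":0.003,"z":0.0,"ax":0.0,"ay":0.0,"az":0.0,"grip":1.0},{"x":0.0,"y":0.006,"z":0.0,"ax":0.0,"ay":0.0,"az":0.0,"grip":1.0}], "force": 20}}

```text
time: 3.3
tool_pos: [0.4624, -0.0469, 0.0899]
tcp_rot: [-3.111, 0.433, 0.002]
wrist_force: [-1.1, 4.7, 1.0]
width: -0.003
grip_force: 2.1
```

```bash
cat >> h.py <<'E'
def lev(c,k):
    # lever angle q from white mask in wrist image, on plane z=.107, near station k
    g=c['img'].min(2); out=[]
    ys,xs=np.where(g>200); P=np.array([onz(c,u,v,.107)[:2] for u,v in zip(xs[::3],ys[::3])])-S
    A=np.c_[P@ex,P@ey-.14*k]; A=A[(np.hypot(*A.T)<.088)&(np.hypot(*A.T)>.02)]
    mu=A.mean(0); w,V=np.linalg.eigh(np.cov((A-mu).T)); d=V[:,1]; d=d*np.sign(d@mu)
    print('k',k,'n',len(A),'q',np.arctan2(d[1],-d[0]).round(3),'off-axis',(d[0]*mu[1]-d[1]*mu[0]).round(4))
E
python3 - <<'E'
from h import *
go()
c=cam('wrist'); lev(c,-1); lev(c,0); save(c,'w3.png')
E
```

```text
t 3.3 M -0.0543 -0.1215 0.0899 F [-1.1  4.7  1. ]
turn/30 [-0.     0.003  0.003]
k -1 n 1495 q -1.946 off-axis -0.0341
k 0 n 23 q -0.757 off-axis -0.0159
```

Emit:
{"fn": "step_arm", "kwargs": {"series": [{"x":0.0,"y":0.003,"z":0.0,"ax":0.0,"ay":0.0,"az":0.0,"grip":1.0},{"x":0.0,"y":0.006,"z":0.0,"ax":0.0,"ay":0.0,"az":0.0,"grip":1.0}], "force": 20}}

```text
time: 3.55
tool_pos: [0.4621, -0.048, 0.09]
tcp_rot: [-3.107, 0.435, 0.001]
wrist_force: [0.4, 15.0, -0.7]
width: -0.002
grip_force: 7.6
```

```bash
python3 - <<'E'
from h import *
go()
c=cam('wrist'); save(c,'w3.png')
E
```

```text
t 3.55 M -0.0543 -0.1227 0.09 F [ 0.4 15.  -0.7]
turn/30 [-0.008  0.002 -0.   ]
```

View pics/w3.png

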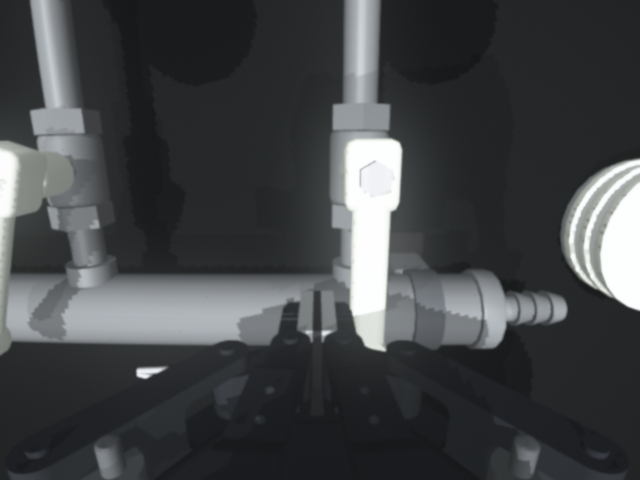

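Force jumped from 5 to 15 N and the lever (375,180)→(368,340) lies in line with its pipe, so it is at the stop. I back off and go to the middle.

Emit:
{"fn": "step_arm", "kwargs": {"series": [{"x":0.0,"y":-0.03,"z":0.0,"ax":0.0,"ay":0.0,"az":0.0,"grip":1.0},{"x":0.0,"y":-0.06,"z":0.0,"ax":0.0,"ay":0.0,"az":0.0,"grip":1.0},{"x":0.0,"y":-0.06,"z":-0.09,"ax":0.0,"ay":0.0,"az":0.0,"grip":1.0},{"x":0.0,"y":-0.15,"z":-0.09,"ax":0.0,"ay":0.0,"az":0.0,"grip":1.0},{"x":0.0,"y":-0.24,"z":-0.09,"ax":0.0,"ay":0.0,"az":0.0,"grip":1.0},{"x":0.0,"y":-0.33,"z":-0.09,"ax":0.0,"ay":0.0,"az":0.0,"grip":1.0},{"x":0.0,"y":-0.375,"z":-0.09,"ax":0.0,"ay":0.0,"az":0.0,"grip":1.0},{"x":0.0,"y":-0.375,"z":-0.09,"ax":0.0,"ay":0.0,"az":0.0,"grip":1.0},{"x":0.0,"y":-0.375,"z":0.0,"ax":0.0,"ay":0.0,"az":0.0,"grip":1.0},{"x":0.0,"y":-0.375,"z":0.0,"ax":0.0,"ay":0.0,"az":0.0,"grip":1.0},{"x":0.0,"y":-0.375,"z":0.0,"ax":0.0,"ay":0.0,"az":0.0,"grip":1.0}], "force": 20}}

```text
time: 4.7
tool_pos: [0.5123, 0.129, 0.0894]
tcp_rot: [3.11, -0.433, -0.004]
wrist_force: [0.4, -0.0, -0.1]
width: -0.002
grip_force: 0.0
```

```bash
python3 - <<'E'
from h import *
go((-.055,.028,.09),(-.055,.0173,.09))
E
```

```text
t 4.7 M -0.0547 0.0613 0.0894 F [ 0.4 -0.  -0.1]
turn/30 [0.004 0.004 0.002]
(-0.055, 0.028, 0.09) [0.503 0.097 0.09 ] shift/.5 [-0.001  0.067 -0.001]
(-0.055, 0.0173, 0.09) [0.5   0.087 0.09 ] shift/.5 [-0.001  0.088 -0.001]
```

Emit:
{"fn": "step_arm", "kwargs": {"series": [{"x":0.0,"y":0.015,"z":0.0,"ax":0.0,"ay":0.0,"az":0.0,"grip":1.0},{"x":0.0,"y":0.03,"z":0.0,"ax":0.0,"ay":0.0,"az":0.0,"grip":1.0},{"x":0.0,"y":0.04,"z":0.0,"ax":0.0,"ay":0.0,"az":0.0,"grip":1.0},{"x":0.0,"y":0.05,"z":0.0,"ax":0.0,"ay":0.0,"az":0.0,"grip":1.0},{"x":0.0,"y":0.06,"z":0.0,"ax":0.0,"ay":0.0,"az":0.0,"grip":1.0},{"x":0.0,"y":0.07,"z":0.0,"ax":0.0,"ay":0.0,"az":0.0,"grip":1.0},{"x":0.0,"y":0.076,"z":0.0,"ax":0.0,"ay":0.0,"az":0.0,"grip":1.0},{"x":0.0,"y":0.08,"z":0.0,"ax":0.0,"ay":0.0,"az":0.0,"grip":1.0},{"x":0.0,"y":0.08,"z":0.0,"ax":0.0,"ay":0.0,"az":0.0,"grip":1.0}], "force": 20}}

```text
time: 5.6
tool_pos: [0.5023, 0.0917, 0.0902]
tcp_rot: [3.111, -0.433, -0.0]
wrist_force: [-0.4, 2.9, 0.2]
width: -0.005
grip_force: 1.3
```

Emit:
{"fn": "step_arm", "kwargs": {"series": [{"x":0.0,"y":0.003,"z":0.0,"ax":0.0,"ay":0.0,"az":0.0,"grip":1.0},{"x":0.0,"y":0.005,"z":0.0,"ax":0.0,"ay":0.0,"az":0.0,"grip":1.0}], "force": 20}}

```text
time: 5.8
tool_pos: [0.5016, 0.0896, 0.0901]
tcp_rot: [-3.112, 0.433, 0.001]
wrist_force: [-1.5, 3.6, 1.8]
width: -0.001
grip_force: 2.0
```

Emit:
{"fn": "step_arm", "kwargs": {"series": [{"x":0.0,"y":0.003,"z":0.0,"ax":0.0,"ay":0.0,"az":0.0,"grip":1.0},{"x":0.0,"y":0.005,"z":0.0,"ax":0.0,"ay":0.0,"az":0.0,"grip":1.0}], "force": 20}}

```text
time: 6.0
tool_pos: [0.5008, 0.0872, 0.0901]
tcp_rot: [-3.112, 0.433, 0.001]
wrist_force: [-1.7, 4.7, 0.2]
width: -0.002
grip_force: 2.4
```

Emit:
{"fn": "step_arm", "kwargs": {"series": [{"x":0.0,"y":0.002,"z":0.0,"ax":0.0,"ay":0.0,"az":0.0,"grip":1.0},{"x":0.0,"y":0.002,"z":0.0,"ax":0.0,"ay":0.0,"az":0.0,"grip":1.0}], "force": 20}}

```text
time: 6.2
tool_pos: [0.5008, 0.087, 0.0902]
tcp_rot: [-3.11, 0.434, 0.0]
wrist_force: [-1.7, 7.8, 0.6]
width: 0.002
grip_force: 3.6
```

Emit:
{"fn": "step_arm", "kwargs": {"series": [{"x":0.0,"y":0.002,"z":0.0,"ax":0.0,"ay":0.0,"az":0.0,"grip":1.0},{"x":0.0,"y":0.002,"z":0.0,"ax":0.0,"ay":0.0,"az":0.0,"grip":1.0}], "force": 20}}

```text
time: 6.4
tool_pos: [0.5007, 0.0868, 0.0902]
tcp_rot: [-3.108, 0.434, -0.0]
wrist_force: [-1.2, 11.3, -1.2]
width: 0.001
grip_force: 5.1
```

The middle lever is at its stop: force rose from 4.7 to 11 N with almost no motion. Next is the left lever.

Emit:
{"fn": "step_arm", "kwargs": {"series": [{"x":0.0,"y":-0.03,"z":0.0,"ax":0.0,"ay":0.0,"az":0.0,"grip":1.0},{"x":0.0,"y":-0.06,"z":0.0,"ax":0.0,"ay":0.0,"az":0.0,"grip":1.0},{"x":0.0,"y":-0.06,"z":-0.09,"ax":0.0,"ay":0.0,"az":0.0,"grip":1.0},{"x":-0.04,"y":-0.15,"z":-0.09,"ax":0.0,"ay":0.0,"az":0.0,"grip":1.0},{"x":-0.04,"y":-0.24,"z":-0.09,"ax":0.0,"ay":0.0,"az":0.0,"grip":1.0},{"x":-0.04,"y":-0.285,"z":-0.09,"ax":0.0,"ay":0.0,"az":0.0,"grip":1.0},{"x":-0.04,"y":-0.285,"z":-0.09,"ax":0.0,"ay":0.0,"az":0.0,"grip":1.0},{"x":-0.04,"y":-0.285,"z":0.0,"ax":0.0,"ay":0.0,"az":0.0,"grip":1.0},{"x":-0.04,"y":-0.285,"z":0.0,"ax":0.0,"ay":0.0,"az":0.0,"grip":1.0},{"x":-0.04,"y":-0.285,"z":0.0,"ax":0.0,"ay":0.0,"az":0.0,"grip":1.0}], "force": 20}}

```text
time: 7.4
tool_pos: [0.5189, 0.2267, 0.089]
tcp_rot: [3.109, -0.433, -0.005]
wrist_force: [-0.2, -0.2, 0.9]
width: -0.0
grip_force: 0.0
```

```bash
python3 - <<'E'
from h import *
go((-.07,.19,.09),(-.03,.195,.09),(-.018,.195,.09))
c=cam('wrist'); save(c,'w4.png')
E
```

```text
t 7.4 M -0.0751 0.1571 0.089 F [-0.2 -0.2  0.9]
turn/30 [0.006 0.005 0.003]
(-0.07, 0.19, 0.09) [0.533 0.257 0.09 ] shift/.5 [ 0.01  -0.066 -0.002]
(-0.03, 0.195, 0.09) [0.573 0.251 0.09 ] shift/.5 [ 0.09  -0.076 -0.002]
(-0.018, 0.195, 0.09) [0.584 0.247 0.09 ] shift/.5 [ 0.114 -0.076 -0.002]
```

View pics/w4.png

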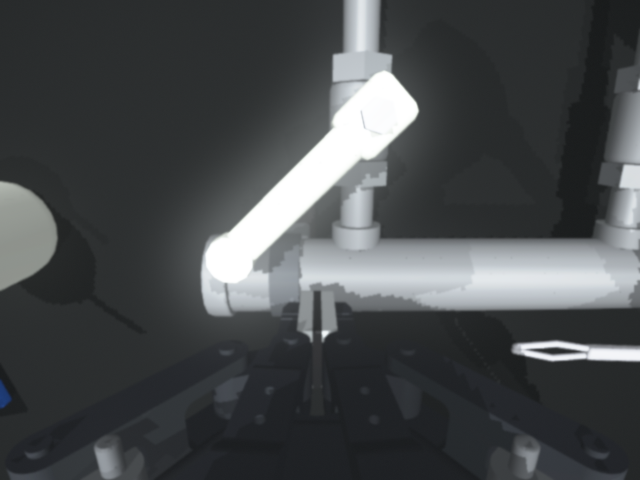

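The left lever runs from (380,115) to (230,258), with the finger on its header side. The wash bottle edge is at (55,235), so I check clearance before pushing.

```bash
python3 - <<'E'
from h import *
import pickle
c=pickle.load(open('top0.pkl','rb'))
for u,v,z in ((147,218,.12),(163,222,.10),(163,222,.15),(147,218,.15)):
    w=onz(c,u,v,z)[:2]-S; print((u,v,z),ex@w,ey@w)
c=imaging.read_camera('wrist')
for z in (.05,.1,.15):
    w=onz(c,55,235,z)[:2]-S; print(z,ex@w,ey@w)
E
```

```text
(147, 218, 0.12) -0.0634483912032737 0.34585011897135737
(163, 222, 0.1) -0.0600935354878961 0.3100167890150655
(163, 222, 0.15) -0.06297374862372279 0.2972558275709918
(147, 218, 0.15) -0.06513295114148931 0.3373838471973475
0.05 -0.050013798538970505 0.3010085203596752
0.1 -0.03707237784615177 0.2625780877831891
0.15 -0.024130957153333035 0.22414765520670296
```

Emit:
{"fn": "step_arm", "kwargs": {"series": [{"x":0.015,"y":-0.015,"z":0.0,"ax":0.0,"ay":0.0,"az":0.0,"grip":1.0},{"x":0.026,"y":-0.026,"z":0.0,"ax":0.0,"ay":0.0,"az":0.0,"grip":1.0},{"x":0.037,"y":-0.037,"z":0.0,"ax":0.0,"ay":0.0,"az":0.0,"grip":1.0},{"x":0.048,"y":-0.048,"z":0.0,"ax":0.0,"ay":0.0,"az":0.0,"grip":1.0},{"x":0.058,"y":-0.058,"z":0.0,"ax":0.0,"ay":0.0,"az":0.0,"grip":1.0},{"x":0.068,"y":-0.066,"z":0.0,"ax":0.0,"ay":0.0,"az":0.0,"grip":1.0},{"x":0.078,"y":-0.072,"z":0.0,"ax":0.0,"ay":0.0,"az":0.0,"grip":1.0},{"x":0.088,"y":-0.075,"z":0.0,"ax":0.0,"ay":0.0,"az":0.0,"grip":1.0},{"x":0.096,"y":-0.075,"z":0.0,"ax":0.0,"ay":0.0,"az":0.0,"grip":1.0},{"x":0.102,"y":-0.075,"z":0.0,"ax":0.0,"ay":0.0,"az":0.0,"grip":1.0},{"x":0.102,"y":-0.075,"z":0.0,"ax":0.0,"ay":0.0,"az":0.0,"grip":1.0}], "force": 20}}

```text
time: 8.6
tool_pos: [0.5801, 0.2504, 0.0904]
tcp_rot: [-3.111, 0.433, -0.001]
wrist_force: [-1.7, 1.8, -0.5]
width: -0.0
grip_force: 1.1
```

```bash
python3 - <<'E'
from h import *
go()
c=cam('wrist'); save(c,'w5.png')
E
```

```text
t 8.6 M -0.0227 0.1967 0.0904 F [-1.7  1.8 -0.5]
turn/30 [-0.002 -0.001  0.003]
```

View pics/w5.png

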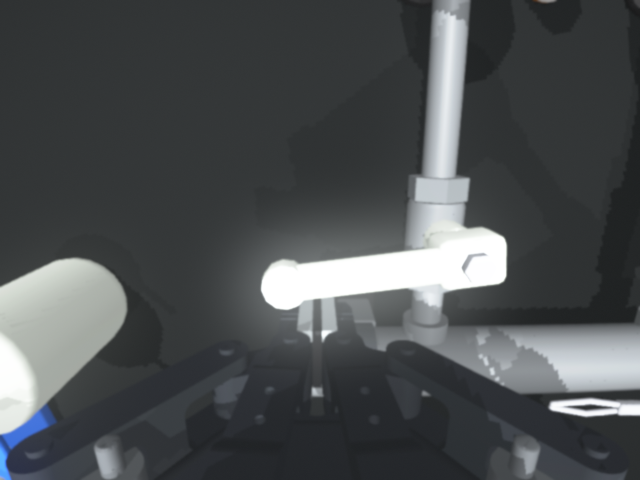

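The left lever, (480,265)→(285,285), is about 0.1 rad short of square. I finish in small steps.

Emit:
{"fn": "step_arm", "kwargs": {"series": [{"x":0.004,"y":0.0,"z":0.0,"ax":0.0,"ay":0.0,"az":0.0,"grip":1.0},{"x":0.007,"y":0.0,"z":0.0,"ax":0.0,"ay":0.0,"az":0.0,"grip":1.0}], "force": 20}}

```text
time: 8.85
tool_pos: [0.5829, 0.2493, 0.0905]
tcp_rot: [-3.111, 0.433, -0.0]
wrist_force: [-3.4, 2.9, 0.4]
width: 0.001
grip_force: 1.9
```

Emit:
{"fn": "step_arm", "kwargs": {"series": [{"x":0.002,"y":0.0,"z":0.0,"ax":0.0,"ay":0.0,"az":0.0,"grip":1.0},{"x":0.004,"y":0.0,"z":0.0,"ax":0.0,"ay":0.0,"az":0.0,"grip":1.0}], "force": 20}}

```text
time: 9.05
tool_pos: [0.585, 0.2486, 0.0905]
tcp_rot: [-3.111, 0.433, -0.001]
wrist_force: [-3.2, 3.6, 0.9]
width: -0.003
grip_force: 1.9
```

Emit:
{"fn": "step_arm", "kwargs": {"series": [{"x":0.003,"y":0.0,"z":0.0,"ax":0.0,"ay":0.0,"az":0.0,"grip":1.0},{"x":0.003,"y":0.0,"z":0.0,"ax":0.0,"ay":0.0,"az":0.0,"grip":1.0}], "force": 20}}

```text
time: 9.25
tool_pos: [0.5867, 0.248, 0.0905]
tcp_rot: [-3.111, 0.433, -0.001]
wrist_force: [-4.2, 2.8, -0.2]
width: -0.002
grip_force: 1.5
```

Emit:
{"fn": "step_arm", "kwargs": {"series": [{"x":0.002,"y":0.0,"z":0.0,"ax":0.0,"ay":0.0,"az":0.0,"grip":1.0},{"x":0.002,"y":0.0,"z":0.0,"ax":0.0,"ay":0.0,"az":0.0,"grip":1.0}], "force": 20}}

```text
time: 9.45
tool_pos: [0.5875, 0.2477, 0.0905]
tcp_rot: [-3.111, 0.433, -0.001]
wrist_force: [-2.0, 3.3, 1.5]
width: 0.0
grip_force: 1.6
```

Emit:
{"fn": "step_arm", "kwargs": {"series": [{"x":0.002,"y":0.0,"z":0.0,"ax":0.0,"ay":0.0,"az":0.0,"grip":1.0},{"x":0.002,"y":0.0,"z":0.0,"ax":0.0,"ay":0.0,"az":0.0,"grip":1.0}], "force": 20}}

```text
time: 9.65
tool_pos: [0.5879, 0.2475, 0.0904]
tcp_rot: [-3.112, 0.433, 0.001]
wrist_force: [-4.5, 3.4, 2.5]
width: -0.0
grip_force: 2.4
```

Emit:
{"fn": "step_arm", "kwargs": {"series": [{"x":0.002,"y":0.0,"z":0.0,"ax":0.0,"ay":0.0,"az":0.0,"grip":1.0},{"x":0.002,"y":0.0,"z":0.0,"ax":0.0,"ay":0.0,"az":0.0,"grip":1.0}], "force": 20}}

```text
time: 9.85
tool_pos: [0.588, 0.2475, 0.0904]
tcp_rot: [-3.111, 0.433, 0.004]
wrist_force: [-6.6, 4.0, 3.2]
width: -0.001
grip_force: 3.7
```

Emit:
{"fn": "step_arm", "kwargs": {"series": [{"x":0.003,"y":0.0,"z":0.0,"ax":0.0,"ay":0.0,"az":0.0,"grip":1.0},{"x":0.003,"y":0.0,"z":0.0,"ax":0.0,"ay":0.0,"az":0.0,"grip":1.0}], "force": 20}}

```text
time: 10.05
tool_pos: [0.5882, 0.2475, 0.0903]
tcp_rot: [-3.111, 0.434, 0.008]
wrist_force: [-10.6, 4.9, 6.1]
width: -0.001
grip_force: 5.6
```

The left lever is at its stop: about 11 N with no motion. I back away, rise, retreat clear and check.

Emit:
{"fn": "step_arm", "kwargs": {"series": [{"x":-0.03,"y":0.0,"z":0.0,"ax":0.0,"ay":0.0,"az":0.0,"grip":1.0},{"x":-0.07,"y":0.0,"z":0.0,"ax":0.0,"ay":0.0,"az":0.0,"grip":1.0},{"x":-0.07,"y":0.0,"z":-0.1,"ax":0.0,"ay":0.0,"az":0.0,"grip":1.0},{"x":-0.07,"y":0.0,"z":-0.2,"ax":0.0,"ay":0.0,"az":0.0,"grip":1.0},{"x":-0.15,"y":0.2,"z":-0.3,"ax":0.0,"ay":0.0,"az":0.0,"grip":1.0},{"x":-0.2,"y":0.4,"z":-0.4,"ax":0.0,"ay":0.0,"az":0.0,"grip":1.0},{"x":-0.2,"y":0.4,"z":-0.4,"ax":0.0,"ay":0.0,"az":0.0,"grip":1.0},{"x":-0.2,"y":0.4,"z":-0.4,"ax":0.0,"ay":0.0,"az":0.0,"grip":1.0},{"x":-0.2,"y":0.4,"z":-0.4,"ax":0.0,"ay":0.0,"az":0.0,"grip":1.0},{"x":-0.2,"y":0.4,"z":-0.4,"ax":0.0,"ay":0.0,"az":0.0,"grip":1.0}], "force": 20}}

```text
time: 11.05
tool_pos: [0.4397, 0.0787, 0.2933]
tcp_rot: [3.11, -0.438, 0.011]
wrist_force: [1.9, 1.4, 0.4]
width: 0.002
grip_force: 0.0
```

```bash
python3 - <<'E'
from h import *
go()
c=cam('wrist'); save(c,'w6.png')
E
```

```text
t 11.05 M -0.1106 -0.007 0.2933 F [1.9 1.4 0.4]
turn/30 [ 0.    -0.014 -0.004]
```

View pics/w6.png

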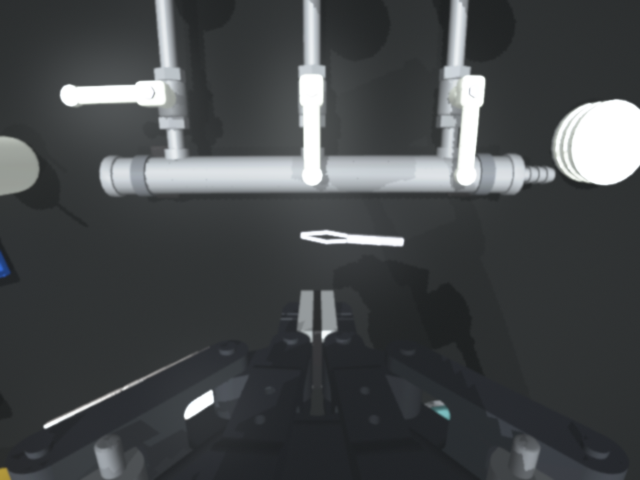

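All three levers look right: left (150,92)→(70,96) is across, middle (312,88)→(312,178) is in line, and right is (473,92)→(466,178). I check the right one numerically.

```bash
python3 - <<'E'
from h import *
c=cam('wrist'); m=(c['img'].min(2)>235).astype(np.uint8); m[210:]=0
n,l,st,ce=cv2.connectedComponentsWithStats(m)
for i in range(1,n):
    if st[i,4]<300: continue
    ys,xs=np.where(l==i); P=np.array([onz(c,u,v,.107)[:2] for u,v in zip(xs,ys)])-S
    A=np.c_[P@ex,P@ey]
    mu=A.mean(0); w,V=np.linalg.eigh(np.cov((A-mu).T)); d=V[:,1]; a=(A-mu)@d
    print(st[i],ce[i].round(0),'mu',mu.round(4),'deg',np.degrees(np.arctan2(d[1],d[0])).round(2)%180,'len',np.ptp(a).round(3))
# pipes direction at z=.073 using header ends for reference
for a,b,z in (((100,176),(524,173),.055),((163,0),(176,145),.06),((459,0),(447,148),.06)):
    d=onz(c,*b,z)[:2]-onz(c,*a,z)[:2]; print('ref deg',np.degrees(np.arctan2(d@ey,d@ex)).round(2)%180)
E
```

```text
[ 302   74   23  111 1949] [313. 125.] mu [-0.0248  0.0001] deg 0.09000000000000341 len 0.092
[ 459   75   28  110 1898] [472. 127.] mu [-0.0251 -0.1388] deg 1.0200000000000102 len 0.092
[  61   80  105   25 1875] [116.  93.] mu [0.0042 0.1701] deg 90.18 len 0.094
[ 558  100   82   84 5202] [605. 141.] mu [-0.0348 -0.2643] deg 52.88 len 0.086
ref deg 90.39
ref deg 0.539999999999992
ref deg 179.65
```

```bash
python3 -c "
from workcell import bot
print(bot.finish_job())"
```

```text
the job is handed in; nothing more can be done
None
```

The job is handed in at about 11 s of the 51 s allowed: the middle and right valves (funnels) are fully open and the left valve (dust cap) fully shut, each pushed to its stop with at most about 15 N; the final image puts all three levers within about 1° of target, and the arm is clear.

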